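# Plug in the relay and tuck the bay cover under its lapped flap

## Robot

A 7-joint arm with a two-finger parallel gripper is mounted at the origin on a cart in front of the work surface, level with it; the furniture and walls round the work are solid. World frame = base frame: x ahead of the robot, y to its left, z up, the work surface at z = 0. Lengths are in m, angles in rad, forces in N, time in s.
With the tool pointing down it reaches from about 0.4 to 0.9 m from the base axis. Payload 5.5 kg.
Tool frame: the origin (TCP) lies midway between the tips of the shut fingers; the grasp point (between the pads) lies 19 mm behind it; z points along the fingers, y is the line along which they close (so a half turn about z gives the same grasp; the last joint's range is limited). The gripper opens to 92 mm and grips with 3 to 60 N. Pads are 19 mm wide; open, the fingers measure 130 mm over their backs; the gripper's body (75 mm by 190 mm) begins 47 mm behind the grasp point.
Start: joints at [-0.884, 0.501, -0.427, 1.55, 0.221, 1.138, -0.21], TCP at [0.267, 0.593, 0.227] pointing down, gripper open.
Joint ranges: [-2.88, 2.88], [-0.31, 2.03], [-1.54, 1.56], [0.2, 2.42], [-1.41, 4.55], [0.19, 2.02], [-2.57, 2.57]. Speed limits (rad/s): [2.57, 2.57, 3.14, 3.14, 3.14, 3.14, 3.14].

## Interface

Orientations are given as a rotation vector (axis times angle).
In Python, from rig import arm gives the robot as it stands.
- The arm moves only by the shell command python3 -m crank 'ROWS' [OPENING] [FORCE]. ROWS is JSON, a list of rows, each a list of 6 numbers: the shift along the world's x, y, z in mm, then the turn, a rotation vector about the world's x, y, z in degrees. A call has exactly 5 rows; each row shifts and turns the commanded pose from where the row before left it; what a row does not reach is not made up. A row lasts 1/12 s, in which the tool goes at most 41.7 mm and 7.16 degrees, less where a joint would pass 70% of its speed; a pose out of reach is approached as far as the arm can. A call with a gripper value outside its range is refused whole. OPENING is the opening, from -1 (shut) to 1 (fully open), set as the call begins (- or left out, the last holds). The fingers move at their own pace and stop on an object; FORCE is the grip in N (left out, the last holds). Time passes only in rows, so rows that do not move let the fingers close, or fill a call up. It gives the time, the measured TCP pose, the force, the opening and the grip force at its end, in the units of the state.
- arm.observe(): the state, without advancing time (a new reading comes with each control period).
- arm.get_image(name): name is "scene" or "top" or "wrist"; returns a dict with "color" (420x560x3 uint8, red, green, blue), "depth" (420x560 float32, m along the optical axis (not along the pixel's ray), 0 where there is no reading), "fx", "fy", "cx", "cy" (pixels), "k1" (the pictures are not rectified: a ray, as slopes to the right and down, at radius r is drawn at 1 + k1 r^2 times it, then the intrinsics apply), "position" and "orientation" of the camera in the world. Camera axes: x right, y down, z forward; pixel columns grow to the right and rows downward; lengths in m; the calibration is good to about 2 mm. A picture is of the moment at which its call begins.
- arm.finish_job(): hands the job in; it is judged then, once.
Trained networks look in a picture, given as the dict that the camera call returned (one of the last four; its "shot" number tells which), for a name from the list of things; names that differ only in an ending like _2 or _b are one class to them, and where a whole thing is asked for, a point or a joint stands for the part that bears it (a point fixed in the world has none). Each returns a list of dicts, best first, with "conf" (0 to 1); they miss things now and then, are a little off and sometimes report something else, mostly with a low value. They report only what shows in the picture. A call takes as long as a camera call.
- arm.outline_of(target, picture): "mask" (420x560 bool, what is visible of it) and "rect" ([left, top, width, height] in pixels, round what is visible of it).
The state is a dict: "clock": time; "qpos": joint angles; "qvel": joint speeds; "tau": joint torques, N m; "position": TCP position; "orientation": TCP orientation; "contact_force": force on the tool from outside, world axes, zero at the start; "ft_torque": the same for the moment, N m; "opening": opening from 0.0 (shut) to 1.0 (fully open); "grasp_force": force on a finger pad.
Only numpy, scipy, OpenCV 4.12 (cv2) and the standard library are available. Lean on these libraries where they do the work, as an engineer would, in place of code of your own. Each camera call takes 0.05 s, during which the arm holds its last target. There are 200 camera calls.

## Task

Close up the small wiring board: first plug the relay fully home into the socket on the board and let go of it. Then take the flat cover plate by its rib and slide its front edge under the lapped flap, without lifting the flap, so that the plate lies flat and square over the wiring bay with its edge about 25 mm under the flap, and press it down flat with about 10 N. Finish while still gripping the rib and pressing the plate down (a colleague will then drive the screws); leave the tape measure, tin and pliers alone.

Things in the scene. Friction and masses are not known exactly. Their poses are not given: they have to be found in the camera images.
- board: Plywood wiring board fixed flat on the bench, 220 (x) x 260 (y) x 12 mm; origin at the centre of its underside, z up; the flap is on its far (+x) half. In its frame: black relay socket block 48 x 42 x 22 mm at x -10, y -75 mm; grey wiring bay, rim top at z 24 mm, 106 mm wide about y = +55 mm, rim from x -52 mm; bay opening x -40 to +15 mm, 90 mm wide; then a ledge.
- socket_mouth (a point): Centre of the socket's mouth, on the top face of the socket (34 mm above the bench). The pocket is 28 x 22 mm (x, y of the board), 15 mm deep, straight-walled (1 mm play each side of the plug foot); axes as the board's.
- bay_seat (a point): Point on the ledge top (24 mm above the bench) on the bay's centre line, 2 mm in behind the flap's free edge (board x +25, y +55 mm). Axes as the board's: x points in under the flap. The ledge is level with the bay's rim and runs from 10 mm before this point to a stop wall 36 mm behind it.
- flap (a joint): Hinge angle of the lapped flap: 0 = at rest, level; grows as its free edge is lifted (rad). Light aluminium flap, 80 g, 112 mm wide, hinged 60 mm behind bay_seat, held down only by its own weight. At rest its flat underside is 8 mm above the ledge; a lip 10 mm long at the free edge is bent slightly up.
- flap_lip (a point): Middle of the flap's free edge, the lip that faces the robot side (board x = +23 mm), about 9 mm above the ledge at rest; moves with the flap.
- relay: Relay: grey box 40 (x) x 30 (y) x 36 mm tall on a black rectangular plug foot 26 (x) x 20 (y) x 12 mm, lowest 3 mm of it 22 x 16 mm; 60 g; stands upright on its foot. Origin at the centre of the foot's underside, z up; top at 49 mm. Home when the box sits on the socket's top face, origin 12 mm below socket_mouth, x axes parallel (either way round fits).
- cover: Cover plate: aluminium, 110 x 110 x 4 mm, lying flat on the bench; 140 g. A straight grip rib 10 mm thick (x), 60 mm long (y), its top 34 mm above the plate's underside, stands at x = -15 mm. Origin at the centre of the underside, z up; the front edge, which goes under the flap, is at x = +55 mm (the edge farther from the rib).
- cover_edge (a point): Middle of the front edge of the cover plate, on its underside (x = +55 mm in the cover's frame). Axes as the cover's.
- tape_measure: Tape measure, 74 x 88 x 40 mm, bystander; origin at the centre of its underside.
- washer_tin: Small round tin, 64 mm across, 28 mm tall, bystander; origin at the centre of its underside.
- pliers: Pliers, 46 x 156 x 14 mm, bystander; origin at the centre of the underside.

How it is judged:
By the outcome, as a careful person would: the job done as asked, in the order asked, and still so for the second after the job is handed in, while the arm keeps its last pose, push and grip.
It also fails if it takes over 53 s, if anything falls off the work surface, if the arm or the gripper's body presses on something with over 40 N, if the wrist force passes 120 N, or if a joint passes its speed limit or range.

## Working session

There is one attempt and no reset: what is moved stays moved. The work goes in short steps, Python scripts to look and compute and a shell command to move; the robot and the scene stay as the last step left them, time stands still between calls to the robot, and variables do not carry over. Pictures are saved under pics/ and viewed, at most 10 in all, crops included, and the job is handed in when it is done.

```bash
ls; mkdir -p pics; cat > h.py <<'E'
import numpy as np, cv2
from scipy.spatial.transform import Rotation as R
from rig import arm
def camR(im):
    o=np.array(im["orientation"],float)
    return R.from_rotvec(o).as_matrix() if o.size==3 else (o if o.size==9 else R.from_quat(o).as_matrix())
def cloud(im):
    h,w=im["depth"].shape; u,v=np.meshgrid(np.arange(w),np.arange(h))
    xd=(u-im["cx"])/im["fx"]; yd=(v-im["cy"])/im["fy"]
    x,y=xd.copy(),yd.copy()
    for _ in range(10):
        s=1+im["k1"]*(x*x+y*y); x,y=xd/s,yd/s
    d=im["depth"]; P=np.stack([x*d,y*d,d],-1)
    W=P@camR(im).T+np.array(im["position"]); W[d<=0]=np.nan
    return W
def save(im,name,crop=None,s=1):
    c=im["color"][:,:,::-1]
    if crop: l,t,w,h=crop; c=c[t:t+h,l:l+w]
    cv2.imwrite("pics/"+name,cv2.resize(c,None,fx=s,fy=s))
def rect(pts):
    (c,s,a)=cv2.minAreaRect((pts[:,:2]*1000).astype(np.float32)); return np.round(c,1),np.round(s,1),round(a,1)
E
python3 - <<'E'
from h import *
s=arm.observe(); print(s)
for n in ["top","scene"]:
    im=arm.get_image(n); save(im,n+"0.png"); W=cloud(im)
    print(n,im["position"],im["orientation"],im["fx"],im["k1"])
    for t in ["board","relay","cover","flap","socket_mouth","bay_seat","tape_measure","washer_tin","pliers"]:
        try: r=arm.outline_of(t,im)
        except Exception as e: print(t,e); continue
        for q in r[:2]:
            p=W[q["mask"]]; p=p[~np.isnan(p[:,0])]
            if len(p)<5: continue
            z=np.percentile(p[:,2],[5,50,95]); tp=p[p[:,2]>z[2]-.006]
            print(t,round(q["conf"],2),q["rect"],"z",z.round(3),"all",rect(p),"top",rect(tp))
E
```

```text
pics
{'clock': 0.0, 'qpos': array([-0.88380513,  0.5018623 , -0.42676021,  1.5514379 ,  0.22085974,
        1.13833171, -0.2102857 ]), 'qvel': array([-8.81306267e-04,  8.57019486e-04,  5.45708797e-04, -6.95176937e-05,
        3.84332658e-04,  5.24782064e-04,  1.13246003e-04]), 'tau': array([-7.76582510e-05, -5.66574097e+01, -5.81566751e+00, -2.79122794e+01,
       -6.83990680e-02,  3.03735130e-02,  1.74614743e-04]), 'position': array([0.26708001, 0.59182108, 0.22567162]), 'orientation': array([-6.60532991e-01, -3.07094475e+00,  3.03024632e-03]), 'contact_force': array([-1.32448691, -0.77430092, -0.5883    ]), 'ft_torque': array([ 0.00023712, -0.00528701, -0.01651102]), 'grasp_force': 0.0, 'opening': 1.0021150147011861}
top [4.96435403e-01 1.04241831e-03 1.34461982e+00] [-2.15648388  2.21522723 -0.07994841] 422.7482086436941 0.04220539368963257
board 0.72 [242.3, 150.7, 85.2, 73.8] z [0.01  0.015 0.04 ] all (array([653.7, -16.4]), array([225.1, 261.3]), 1.9) top (array([692.5, -12.3]), array([229.9, 100.9]), 72.7)
relay 0.65 [176.1, 253.9, 16.2, 12.9] z [0.026 0.05  0.054] all (array(
[... 3050 characters left out ...]
easure 0.92 [239.8, 242.0, 41.0, 30.5] z [0.008 0.032 0.039] all (array([436.7, -58.4]), array([123.7,  85.5]), 10.2) top (array([411.5, -55. ]), array([68.6, 67.5]), 13.4)
washer_tin 0.94 [213.5, 223.7, 28.8, 25.7] z [0.003 0.016 0.025] all (array([433.3,  66.3]), array([67.7, 63.3]), 73.1) top (array([432.7,  66.1]), array([66. , 62.4]), 63.1)
washer_tin 0.39 [156.8, 196.9, 18.7, 18.6] z [0.006 0.032 0.048] all (array([428.7, 291.6]), array([44.4, 31.3]), 8.2) top (array([427.6, 290.5]), array([38.8, 27.4]), 13.8)
pliers 0.62 [371.4, 231.5, 38.7, 35.1] z [0.005 0.011 0.013] all (array([ 638.7, -265.8]), array([ 43.8, 154.7]), 86.9) top (array([ 639. , -264.6]), array([ 43.8, 154.5]), 88.6)
```

View pics/scene0.png

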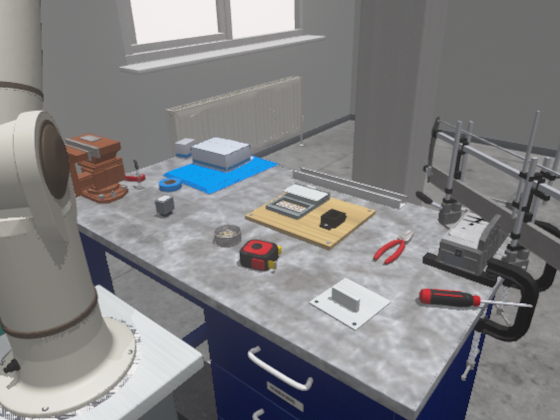

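View pics/top0.png

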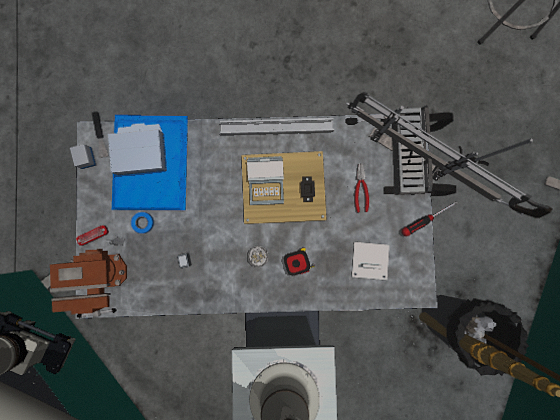

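The scene shows the relay at (165,205), the cover at (350,300) with its rib towards the robot, the board at (310,212) and the bystanders clear of them. The networks agree with the pictures. I'll move over the relay.

```bash
python3 -m crank '[[16,-30,-3,0,0,3.4],[16,-30,-3,0,0,3.4],[16,-30,-3,0,0,3.4],[16,-30,-3,0,0,3.4],[16,-30,-3,0,0,3.4]]' 0
python3 -m crank '[[16,-30,-3,0,0,3.4],[16,-30,-3,0,0,3.4],[16,-30,-3,0,0,3.4],[16,-30,-3,0,0,3.4],[16,-30,-3,0,0,3.4]]'
cat >> h.py <<'E'
def tool():
    s=arm.observe(); M=R.from_rotvec(s["orientation"]).as_matrix()
    print("t",round(s["clock"],2),"tcp",(s["position"]*1000).round(1),"tooly",round(float(np.degrees(np.arctan2(M[1,1],M[0,1]))),2),"tilt",(M[:2,2]*57.3).round(2),"F",s["contact_force"].round(2),"T",s["ft_torque"].round(2),"op",round(s["opening"]*92,1),"g",round(s["grasp_force"],1),"q",s["qpos"].round(2))
    return s
def find(t,im,W,lo=None,hi=None,n=2):
    for q in arm.outline_of(t,im)[:n]:
        p=W[q["mask"]]; p=p[~np.isnan(p[:,0])]
        if len(p)<5: continue
        z=np.percentile(p[:,2],[5,50,95]); a=z[2]-.005 if lo is None else lo; b=9 if hi is None else hi
        tp=p[(p[:,2]>a)&(p[:,2]<b)]
        print(t,round(q["conf"],2),q["rect"],"z",z.round(4),"top",rect(tp))
E
python3 - <<'E'
from h import *
tool(); im=arm.get_image("wrist"); save(im,"w1.png"); W=cloud(im); print(im["position"])
find("relay",im,W,.043)
E
```

```text
clock: 1.42
position: [0.3478, 0.4411, 0.2117]
orientation: [0.194, 3.135, 0.0]
contact_force: [0.7, 0.7, -0.0]
opening: 0.687
grasp_force: 0.0
clock: 1.83
position: [0.428, 0.291, 0.1969]
orientation: [-0.271, 3.129, 0.0]
contact_force: [-0.5, -0.6, -0.7]
opening: 0.501
grasp_force: 0.0
t 1.83 tcp [428.  291.  196.9] tooly 99.89 tilt [0.04 0.02] F [-0.49 -0.64 -0.73] T [0.08 0.01 0.  ] op 46.1 g 0.0 q [-0.26  0.3  -0.46  1.91  0.16  0.97  0.95]
[0.35195079 0.27740806 0.35484564]
relay 0.78 [268.9, 169.6, 26.7, 47.8] z [0.0288 0.0487 0.0505] top (array([427.6, 295.5]), array([39.1, 29.9]), 11.2)
```

```bash
python3 -m crank '[[0,1.5,-30,0,0,1.2],[0,1,-30,0,0,0],[0,1,-30,0,0,0],[0,0.5,-30,0,0,0],[0,0,-25,0,0,0]]' 0.2 
python3 -m crank '[[0,0,-24,0,0,0],[0,0,-10,0,0,0],[0,0,0,0,0,0],[0,0,0,0,0,0],[0,0,0,0,0,0]]' -1 25
python3 -m crank '[[0,0,0,0,0,0],[0,0,0,0,0,0],[0,0,0,0,0,0],[0,0,0,0,0,0],[0,0,0,0,0,0]]'
python3 -c "
from h import *
tool()"
```

```text
clock: 2.35
position: [0.4267, 0.2967, 0.0501]
orientation: [0.299, -3.127, -0.0]
contact_force: [0.2, -0.1, -0.1]
opening: 0.602
grasp_force: 0.0
clock: 2.77
position: [0.4281, 0.2975, 0.0191]
orientation: [-0.299, 3.125, 0.002]
contact_force: [0.6, 0.5, -0.7]
opening: 0.323
grasp_force: 25.0
clock: 3.18
position: [0.4279, 0.2968, 0.0186]
orientation: [-0.299, 3.126, 0.001]
contact_force: [0.4, -0.6, 6.2]
opening: 0.324
grasp_force: 25.0
t 3.18 tcp [427.9 296.8  18.6] tooly 100.91 tilt [0.07 0.03] F [ 0.42 -0.57  6.2 ] T [-0.16  0.18 -0.  ] op 29.8 g 25.0 q [-0.36  0.58 -0.36  2.01  0.35  0.61  0.8 ]
```

```bash
python3 -m crank '[[0,0,15,0,0,0],[0,0,30,0,0,0],[0,0,35,0,0,0],[5,-10,35,0,0,0],[16,-30,10,0,0,-0.8]]'
python3 -m crank '[[16,-30,0,0,0,-0.8],[16,-30,0,0,0,-0.8],[16,-30,0,0,0,-0.8],[16,-30,0,0,0,-0.8],[16,-30,0,0,0,-0.8]]'
python3 -m crank '[[16,-30,0,0,0,-0.8],[16,-30,0,0,0,-0.8],[16,-30,0,0,0,-0.8],[16,-30,0,0,0,-0.8],[16,-30,0,0,0,-0.8]]'
python3 -m crank '[[16,-28,0,0,0,-0.6],[16,-15,0,0,0,0],[0,0,0,0,0,0],[0,0,0,0,0,0],[0,0,0,0,0,0]]'
python3 - <<'E'
from h import *
tool(); im=arm.get_image("wrist"); save(im,"w2.png"); W=cloud(im); np.savez("w2.npz",W=W,c=im["color"])
find("relay",im,W); find("board",im,W,.008,.016); find("flap",im,W)
m=(W[...,2]>.031)&(W[...,2]<.037)&(abs(W[...,0]-.645)<.04)&(abs(W[...,1]+.09)<.04)
print("socket top",m.sum(), rect(W[m]) if m.sum()>5 else 0)
im=arm.get_image("top"); W=cloud(im); find("relay",im,W)
E
```

```text
clock: 3.6
position: [0.4482, 0.2634, 0.1481]
orientation: [-0.29, 3.122, 0.011]
contact_force: [1.5, 2.4, -0.5]
opening: 0.323
grasp_force: 25.0
clock: 4.02
position: [0.5287, 0.1048, 0.1429]
orientation: [-0.167, 3.137, -0.0]
contact_force: [0.4, 0.1, -0.3]
opening: 0.323
grasp_force: 25.0
clock: 4.43
position: [0.6085, -0.0451, 0.1426]
orientation: [0.057, -3.141, -0.0]
contact_force: [0.3, 0.2, -0.8]
opening: 0.327
grasp_force: 25.0
clock: 4.85
position: [0.6395, -0.0853, 0.1422]
orientation: [0.043, -3.14, -0.002]
contact_force: [-0.1, 0.7, -1.3]
opening: 0.325
grasp_force: 25.0
t 4.85 tcp [639.5 -85.3 142.2] tooly 91.56 tilt [-0.08  0.07] F [-0.06  0.7  -1.28] T [ 0.07 -0.02 -0.  ] op 29.9 g 25.0 q [ 0.29  0.56 -0.28  1.64  0.18  0.97  1.55]
relay 0.93 [243.3, 226.0, 67.0, 109.3] z [0.1438 0.1714 0.1737] top (array([640.1, -85.8]), array([40.4, 30.2]), 1.8)
board 0.58 [209.1, 84.9, 301.2, 201.8] z [0.011  0.0125 0.0344] top (array([630. , -16.9]), array([184.5, 260.7]), 0.8)
flap 0.56 [353.0, 247.2, 126.6, 40.3] z [0.0353 0.0366 0.0387] top (array([663.7,  14.7]), array([183.1,  53.8]), 65.5)
socket top 1628 (array([639.4, -91.9]), array([48., 42.]), 1.8)
```

View pics/w2.png

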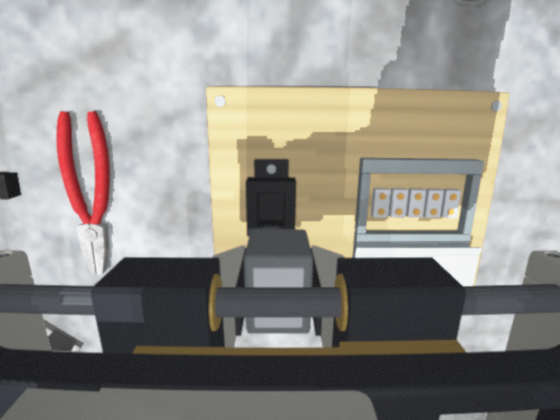

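The wrist picture shows the held relay at (278,280), the socket at (271,203), and the bay and flap at lower right (420,210)/(415,265). The relay and socket are parallel, so I need to shift about (-0.7,-6.1) mm.

```bash
python3 -m crank '[[-0.4,-3,-15,0,0,0],[-0.3,-3,-20,0,0,0],[0,0,-15,0,0,0],[0,0,0,0,0,0],[0,0,0,0,0,0]]'
python3 - <<'E'
from h import *
tool(); im=arm.get_image("wrist"); W=cloud(im)
find("relay",im,W,n=1)
m=(W[...,2]>.031)&(W[...,2]<.037)&(abs(W[...,0]-.645)<.04)&(abs(W[...,1]+.09)<.04)
print("socket top",m.sum(), rect(W[m]) if m.sum()>5 else 0)
E
```

```text
clock: 5.57
position: [0.6387, -0.092, 0.0921]
orientation: [0.042, -3.139, -0.001]
contact_force: [0.3, -0.6, -0.3]
opening: 0.324
grasp_force: 25.0
t 5.57 tcp [638.7 -92.   92.1] tooly 91.55 tilt [-0.12  0.03] F [ 0.32 -0.59 -0.31] T [ 0.03 -0.02 -0.04] op 29.8 g 25.0 q [ 0.29  0.62 -0.26  1.67  0.2   0.88  1.55]
relay 0.89 [245.3, 226.3, 64.4, 109.3] z [0.0939 0.1213 0.1236] top (array([632.9, -92.6]), array([52.8, 30.1]), 2.0)
socket top 1458 (array([630.8, -92. ]), array([30.4, 42.1]), 0.7)
```

```bash
python3 -m crank '[[0.1,0.1,-15,0,0,0],[0,0,-15,0,0,0],[0,0,-7,0,0,0],[0,0,-3,0,0,0],[0,0,-2,0,0,0]]'
python3 -m crank '[[0,0,-1,0,0,0],[0,0,-1,0,0,0],[0,0,-1,0,0,0],[0,0,0,0,0,0],[0,0,0,0,0,0]]'
python3 -c "
from h import *
tool()"
```

```text
clock: 6.08
position: [0.64, -0.0923, 0.0511]
orientation: [-0.042, 3.141, -0.0]
contact_force: [-0.2, 0.2, -0.0]
opening: 0.32
grasp_force: 25.0
clock: 6.5
position: [0.64, -0.0923, 0.0481]
orientation: [-0.042, 3.141, 0.0]
contact_force: [0.1, 0.4, -0.4]
opening: 0.324
grasp_force: 25.0
t 6.5 tcp [640.  -92.3  48.1] tooly 91.53 tilt [0.04 0.  ] F [ 0.14  0.35 -0.38] T [ 0.13 -0.    0.  ] op 29.9 g 25.0 q [ 0.28  0.68 -0.25  1.68  0.22  0.81  1.53]
```

```bash
python3 -m crank '[[0,0,-2,0,0,0],[0,0,-2,0,0,0],[0,0,-2,0,0,0],[0,0,-1,0,0,0],[0,0,0,0,0,0]]'
python3 -m crank '[[0,0,-0.7,0,0,0],[0,0,-0.7,0,0,0],[0,0,-0.7,0,0,0],[0,0,0,0,0,0],[0,0,0,0,0,0]]'
python3 -c "
from h import *
tool()"
```

```text
clock: 6.92
position: [0.6395, -0.0923, 0.0407]
orientation: [0.042, -3.141, -0.0]
contact_force: [-0.7, 1.3, 1.9]
opening: 0.327
grasp_force: 25.0
clock: 7.33
position: [0.6395, -0.0923, 0.0406]
orientation: [0.042, -3.141, 0.001]
contact_force: [-6.1, 0.7, 15.0]
opening: 0.323
grasp_force: 25.0
t 7.33 tcp [639.5 -92.3  40.6] tooly 91.52 tilt [-0.02 -0.02] F [-6.08  0.67 14.96] T [0.38 1.37 0.03] op 29.7 g 25.0 q [ 0.28  0.69 -0.25  1.68  0.22  0.79  1.53]
```

```bash
python3 -m crank '[[0,0,1.5,0,0,0],[0,0,0,0,0,0],[0,0,0,0,0,0],[0,0,0,0,0,0],[0,0,0,0,0,0]]' 0.1
python3 -m crank '[[0,0,10,0,0,0],[0,0,25,0,0,0],[0,0,35,0,0,0],[0,0,35,0,0,0],[-30,0,20,0,0,0]]' 
python3 - <<'E'
from h import *
tool(); im=arm.get_image("wrist"); save(im,"w3.png"); W=cloud(im); 
find("relay",im,W,n=1)
m=(W[...,2]>.031)&(W[...,2]<.037)&(abs(W[...,0]-.645)<.04)&(abs(W[...,1]+.09)<.04)
print("socket top",m.sum(), rect(W[m]) if m.sum()>5 else 0)
for q in arm.outline_of("cover",arm.get_image("top"))[:1]: print(q["conf"])
im=arm.get_image("scene"); W=cloud(im); find("relay",im,W,n=1)
E
```

```text
clock: 7.75
position: [0.6394, -0.0925, 0.0397]
orientation: [0.041, -3.141, -0.0]
contact_force: [0.4, 0.1, -0.8]
opening: 0.546
grasp_force: 0.0
clock: 8.17
position: [0.6161, -0.0918, 0.1703]
orientation: [-0.043, 3.131, 0.0]
contact_force: [2.4, -0.2, 1.1]
opening: 0.547
grasp_force: 0.0
t 8.17 tcp [616.1 -91.8 170.3] tooly 91.58 tilt [0.62 0.01] F [ 2.4  -0.23  1.1 ] T [ 0.04 -0.13 -0.01] op 50.3 g 0.0 q [ 0.32  0.49 -0.29  1.69  0.16  0.98  1.58]
relay 0.57 [262.1, 201.6, 31.7, 61.6] z [0.0408 0.0703 0.0722] top (array([639.9, -92.6]), array([40.7, 29.4]), 0.5)
socket top 678 (array([639.7, -91.8]), array([48.4, 42.1]), 1.5)
0.88
relay 0.59 [328.1, 197.7, 16.1, 19.7] z [0.0377 0.0568 0.0711] top (array([637. , -94.4]), array([36. , 25.8]), 0.3)
```

View pics/w3.png

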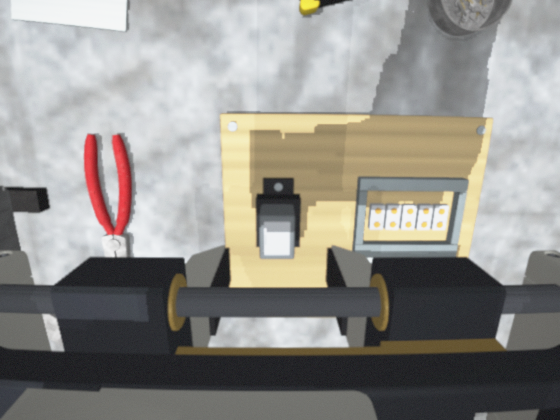

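The wrist picture shows the relay seated in the socket at (278,225), with its top at 71 mm, so it is home. Next is the cover.

```bash
python3 -m crank '[[-14,-12,0,0,0,-6.7],[-14,-12,0,0,0,-6.7],[-14,-12,0,0,0,-6.7],[-14,-12,0,0,0,-6.7],[-14,-12,0,0,0,-6.7]]'
python3 -m crank '[[-14,-12,0,0,0,-6.7],[-14,-12,0,0,0,-6.7],[-14,-12,0,0,0,-6.7],[-14,-12,0,0,0,-6.7],[-14,-12,0,0,0,-6.7]]'
python3 -m crank '[[-14,-12,0,0,0,-6.7],[-14,-12,0,0,0,-6.7],[-14,-12,0,0,0,-6.7],[-14,-12,0,0,0,-6.7],[-14,-12,0,0,0,-6.7]]'
python3 -m crank '[[0,0,0,0,0,0],[0,0,0,0,0,0],[0,0,0,0,0,0],[0,0,0,0,0,0],[0,0,0,0,0,0]]'
python3 - <<'E'
from h import *
tool(); im=arm.get_image("wrist"); save(im,"w4.png"); W=cloud(im); 
find("cover",im,W,.002,.008,n=1); find("cover",im,W,.029,n=1)
E
```

```text
clock: 8.88
position: [0.5387, -0.1526, 0.1635]
orientation: [-0.873, -3.015, -0.0]
contact_force: [0.0, -1.0, -0.8]
opening: 0.552
grasp_force: 0.0
clock: 9.3
position: [0.4688, -0.2126, 0.1637]
orientation: [-1.705, -2.636, 0.001]
contact_force: [-0.0, 0.5, -0.2]
opening: 0.55
grasp_force: 0.0
clock: 9.72
position: [0.3988, -0.2727, 0.1639]
orientation: [-2.392, -2.033, 0.002]
contact_force: [-0.3, -0.4, 0.3]
opening: 0.546
grasp_force: 0.0
clock: 10.13
position: [0.4005, -0.2715, 0.1648]
orientation: [-2.385, -2.044, -0.0]
contact_force: [0.2, 0.8, 0.0]
opening: 0.549
grasp_force: 0.0
t 10.13 tcp [ 400.5 -271.5  164.8] tooly -8.81 tilt [-0.01  0.03] F [0.18 0.77 0.04] T [-0.07  0.06  0.  ] op 50.5 g 0.0 q [ 0.43  0.25  0.13  2.03 -0.04  0.86  0.43]
cover 0.6 [232.2, 145.4, 113.9, 110.0] z [0.0027 0.0039 0.0327] top (array([ 409.6, -282.9]), array([109.6, 110.3]), 83.6)
cover 0.6 [232.2, 145.4, 113.9, 110.0] z [0.0027 0.0039 0.0327] top (array([ 401. , -283.1]), array([57.8, 40.7]), 64.9)
```

```bash
python3 -m crank '[[-2,-3,-20,0,0,2.4],[-2,-3.7,-35,0,0,0],[-1.8,-3,-35,0,0,0],[0,0,-30,0,0,0],[0,0,-20,0,0,0]]'
python3 -m crank '[[0,0,-12,0,0,0],[0,0,-5,0,0,0],[0,0,0,0,0,0],[0,0,0,0,0,0],[0,0,0,0,0,0]]'
python3 -m crank '[[0,0,0,0,0,0],[0,0,0,0,0,0],[0,0,0,0,0,0],[0,0,0,0,0,0],[0,0,0,0,0,0]]' -1 50
python3 - <<'E'
from h import *
tool()
E
```

```text
clock: 10.7
position: [0.3927, -0.2813, 0.0227]
orientation: [-2.343, -2.089, 0.001]
contact_force: [0.6, -0.8, -0.3]
opening: 0.551
grasp_force: 0.0
clock: 11.12
position: [0.3948, -0.2826, 0.0091]
orientation: [2.344, 2.089, 0.001]
contact_force: [-0.4, -0.4, 1.0]
opening: 0.555
grasp_force: 0.0
clock: 11.53
position: [0.3941, -0.2822, 0.0084]
orientation: [2.345, 2.09, 0.0]
contact_force: [-0.2, 0.2, -0.0]
opening: 0.235
grasp_force: 0.0
t 11.53 tcp [ 394.1 -282.2    8.4] tooly -6.58 tilt [ 0.03 -0.01] F [-0.25  0.22 -0.05] T [-0.07  0.09  0.01] op 21.6 g 0.0 q [ 0.49  0.53  0.09  2.11 -0.09  0.51  0.54]
```

```bash
python3 -m crank '[[0,0,0,0,0,0],[0,0,0,0,0,0],[0,0,3,0,0,0],[0,0,8,0,0,0],[0,0,20,0,0,0]]'
python3 -m crank '[[0,0,30,0,0,0],[0,0,30,0,0,0],[10,15,10,0,0,0],[16,31,0,0,0,0.8],[16,31,0,0,0,0.8]]'
python3 -m crank '[[16,31,0,0,0,0.8],[16,31,0,0,0,0.8],[16,31,0,0,0,0.8],[16,31,0,0,0,0.8],[16,31,0,0,0,0.8]]'
python3 -m crank '[[16,31,0,0,0,0.8],[16,31,0,0,0,0.8],[10,20,0,0,0,0.8],[0,0,0,0,0,0],[0,0,0,0,0,0]]'
python3 - <<'E'
from h import *
tool(); im=arm.get_image("wrist"); save(im,"w5.png"); W=cloud(im); np.savez("w5.npz",W=W)
find("cover",im,W,.05,.125,n=1); find("flap",im,W,n=1)
im=arm.get_image("scene"); save(im,"s5.png",(180,130,220,160),3.5); W=cloud(im); find("cover",im,W,.09,.115,n=1); find("flap",im,W,n=1)
E
```

```text
clock: 11.95
position: [0.3918, -0.2808, 0.0378]
orientation: [-2.342, -2.087, 0.002]
contact_force: [0.3, -0.4, -1.0]
opening: 0.107
grasp_force: 50.0
clock: 12.37
position: [0.4366, -0.206, 0.1111]
orientation: [2.317, 2.116, 0.002]
contact_force: [1.1, 0.3, -1.7]
opening: 0.105
grasp_force: 50.0
clock: 12.78
position: [0.5161, -0.0486, 0.1097]
orientation: [2.24, 2.203, -0.0]
contact_force: [-0.1, -0.6, -2.5]
opening: 0.102
grasp_force: 50.0
clock: 13.2
position: [0.5579, 0.0338, 0.1093]
orientation: [-2.19, -2.252, -0.0]
contact_force: [-0.2, -1.0, -1.7]
opening: 0.111
grasp_force: 50.0
t 13.2 tcp [557.9  33.8 109.3] tooly 1.62 tilt [-0.02  0.02] F [-0.17 -0.98 -1.7 ] T [-0.17  0.06  0.04] op 10.2 g 50.0 q [-0.09  0.45 -0.02  1.89  0.01  0.8  -0.09]
cover 0.9 [203.0, 154.0, 213.2, 190.4] z [0.104  0.1051 0.1346] top (array([571.8,  35.3]), array([109.9, 109.5]), 1.8)
flap 0.69 [417.2, 142.7, 104.0, 144.0] z [0.035  0.0362 0.0385] top (array([702.6,  39.5]), array([ 66.6, 113.1]), 0.9)
cover 0.89 [246.4, 178.8, 55.4, 21.2] z [0.1021 0.1038 0.1239] top (array([571.2,  28.9]), array([113.3, 111.3]), 0.9)
flap 0.66 [295.3, 188.4, 32.6, 13.8] z [0.0327 0.0347 0.0368] top (array([700.2,  20.5]), array([78.9, 65.1]), 88.5)
```

View pics/w5.png

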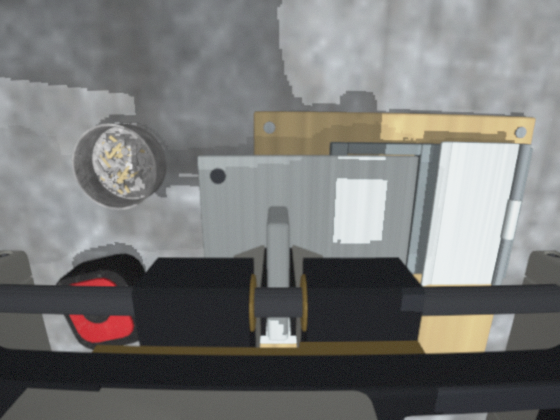

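The wrist picture shows the cover held level at (310,210) with its front edge at x≈415 px. The bay rim is just ahead of it and the flap's free edge is at x≈432 px. Next I'll fit planes for the tilt and the offsets.

```bash
python3 - <<'E'
from h import *
W=np.load("w5.npz")["W"]
def plane(m,n):
    p=W[m]; 
    for _ in range(3):
        A=np.c_[p[:,:2]-p[:,:2].mean(0),np.ones(len(p))]; c=np.linalg.lstsq(A,p[:,2],rcond=None)[0]; r=abs(p[:,2]-A@c); p=p[r<max(2*r.std(),.0005)]
    print(n,len(p),"slope deg x,y",(c[:2]*57.3).round(2),"z0",(c[2]*1000).round(2),p[:,:2].mean(0).round(3)); return p
X,Y,Z=W[...,0],W[...,1],W[...,2]
p=plane((Z>.098)&(Z<.111)&(X<.628)&(X>.575)&(Y>-.02)&(Y<.092),"plate front")
p2=plane((Z>.098)&(Z<.111)&(X<.628)&(X>.51)&(Y>-.02)&(Y<.092),"plate")
f=plane((Z>.030)&(Z<.042)&(X>.675)&(X<.735)&(Y>0)&(Y<.1),"flap")
# edges at rows of y
for n,lo,hi,xl,xh,fn in [("plate front",.098,.111,.57,.65,np.max),("flap lip",.030,.042,.64,.74,np.min),("rim near",.02,.028,.57,.66,np.min)]:
    m=(Z>lo)&(Z<hi)&(X>xl)&(X<xh)&(Y>-.02)&(Y<.1); q=W[m]; E=[]
    for y in np.arange(-.01,.1,.005):
        k=q[abs(q[:,1]-y)<.003]
        if len(k)>5: E.append((y,fn(k[:,0])))
    E=np.array(E)
    if len(E)>3:
        a=np.polyfit(E[:,0],E[:,1],1); print(n,"yaw",round(-np.degrees(np.arctan(a[0])),2),"x at y=39",round(1000*np.polyval(a,.039),1),len(E))
m=(Z>.008)&(Z<.016)&(Y>-.16)&(Y<.15)&(X>.5)
print("board pts",rect(W[m])); 
k=(Z>.02)&(Z<.042)&(X>.63)&(X<.72)&(Y>.03); print("bay/flap max y",np.percentile(Y[k],99.5))
E
```

```text
plate front 5731 slope deg x,y [-0.06  0.16] z0 104.99 [0.6   0.065]
plate 11555 slope deg x,y [-0.03  0.14] z0 105.0 [0.572 0.065]
flap 4533 slope deg x,y [0.62 0.05] z0 36.13 [0.702 0.05 ]
plate front yaw 1.18 x at y=39 626.4 12
flap lip yaw 0.92 x at y=39 669.6 22
board pts (array([648.5,   5. ]), array([220.6, 217.4]), 1.3)
bay/flap max y 0.09544918801719572
```

```bash
python3 -m crank '[[0,0.5,-15,0,0,-0.3],[0,0.5,-20,0,0,0],[0,0.3,-20,0,0,0],[0,0,-12,0,0,0],[0,0,-5,0,0,0]]'
python3 -m crank '[[0,0,-3,0,0,0],[0,0,0,0,0,0],[0,0,0,0,0,0],[0,0,0,0,0,0],[0,0,0,0,0,0]]'
python3 - <<'E'
from h import *
tool(); im=arm.get_image("wrist"); W=cloud(im)
X,Y,Z=W[...,0],W[...,1],W[...,2]
m=(X>.575)&(X<.62)&(Y>-.01)&(Y<.09)&(Z>.02)&(Z<.05); print("plate top z",np.percentile(Z[m],[5,50,95]).round(4))
m=(X>.632)&(X<.655)&(Y>-.0)&(Y<.09)&(Z>.018)&(Z<.03); print("ledge/rim z",m.sum(),np.percentile(Z[m],[50]).round(4))
m=(X>.68)&(X<.73)&(Y>-.0)&(Y<.09)&(Z>.03)&(Z<.045); print("flap top z",np.percentile(Z[m],[5,50,95]).round(4))
find("cover",im,W,.026,.04,n=1); find("flap",im,W,n=1)
E
```

```text
clock: 13.92
position: [0.5562, 0.0324, 0.0352]
orientation: [-2.199, -2.24, 0.004]
contact_force: [-0.6, 0.6, -1.9]
opening: 0.105
grasp_force: 50.0
clock: 14.33
position: [0.5587, 0.0333, 0.0351]
orientation: [2.199, 2.242, 0.002]
contact_force: [0.2, 0.3, -2.4]
opening: 0.104
grasp_force: 50.0
t 14.33 tcp [558.7  33.3  35.1] tooly 1.12 tilt [0.1  0.01] F [ 0.18  0.28 -2.42] T [-0.1   0.07  0.03] op 9.6 g 50.0 q [-0.1   0.57 -0.02  1.92  0.01  0.65 -0.1 ]
plate top z [0.0298 0.0308 0.0319]
ledge/rim z 3015 [0.0202]
flap top z [0.035  0.036  0.0371]
cover 0.96 [197.4, 154.3, 219.8, 191.3] z [0.0297 0.0309 0.0604] top (array([572.8,  34.7]), array([110.3, 109.4]), 1.2)
flap 0.9 [469.2, 152.2, 90.8, 193.0] z [0.035  0.0362 0.0382] top (array([680.8,  44.9]), array([ 90.9, 111.7]), 38.4)
```

```bash
python3 -m crank '[[0,1,-0.6,0,0,0.2],[7,1,-0.4,0,0,0],[10,0.3,0,0,0,0],[10,0.3,0,0,0,0],[8,0.2,0,0,0,0]]'
python3 -m crank '[[4,0.1,0,0,0,0],[4,0.1,0,0,0,0],[3,0.1,0,0,0,0],[0,0,0,0,0,0],[0,0,0,0,0,0]]'
python3 - <<'E'
from h import *
tool(); im=arm.get_image("wrist"); W=cloud(im); save(im,"w6.png",(190,100,370,240),2)
X,Y,Z=W[...,0],W[...,1],W[...,2]
m=(X>.632)&(X<.65)&(Y>-.01)&(Y<.09)&(Z>.02)&(Z<.05); print("plate top z",np.percentile(Z[m],[5,50,95]).round(4))
m=(X>.685)&(X<.72)&(Y>-.0)&(Y<.09)&(Z>.03)&(Z<.045); print("flap top z",np.percentile(Z[m],[5,50,95]).round(4))
find("cover",im,W,.026,.033,n=1)
E
```

```text
clock: 14.9
position: [0.5942, 0.0363, 0.0332]
orientation: [2.195, 2.247, 0.001]
contact_force: [0.2, 0.0, -1.0]
opening: 0.104
grasp_force: 50.0
clock: 15.32
position: [0.6036, 0.0363, 0.033]
orientation: [-2.195, -2.247, 0.001]
contact_force: [0.2, 1.1, -1.5]
opening: 0.108
grasp_force: 50.0
t 15.32 tcp [603.6  36.3  33. ] tooly 1.32 tilt [-0.03 -0.  ] F [ 0.19  1.09 -1.52] T [-0.12  0.07  0.01] op 9.9 g 50.0 q [-0.09  0.63 -0.01  1.8   0.01  0.71 -0.09]
plate top z [0.0276 0.0286 0.0296]
flap top z [0.0351 0.036  0.037 ]
cover 0.88 [199.8, 155.5, 218.6, 186.4] z [0.0276 0.0287 0.0583] top (array([617.7,  37.6]), array([110.3, 109.9]), 1.4)
```

View pics/w6.png

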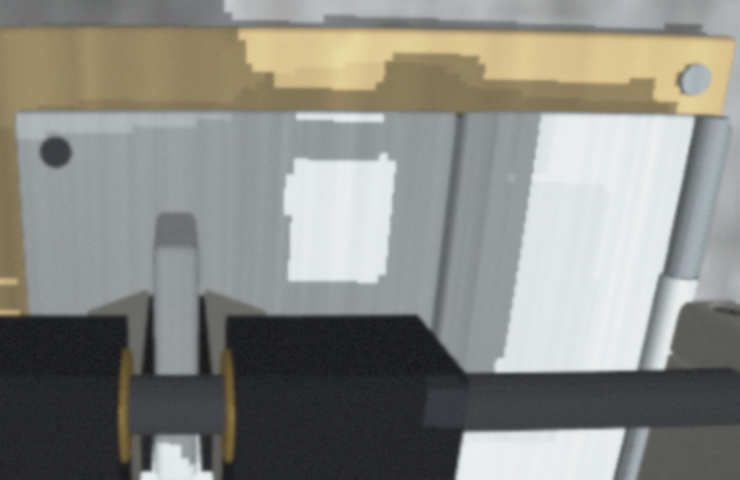

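The picture shows the plate's front edge just under the flap lip, with the seam at x≈450 px in the crop. The flap height is unchanged at 36 mm. I'll slide it in another 22 mm.

```bash
python3 -m crank '[[4,0.2,0.2,0,0,0],[5,0.2,0.1,0,0,0],[5,0.2,0,0,0,0],[4,0.1,0,0,0,0],[3.5,0.1,0,0,0,0]]'
python3 -m crank '[[0,0,0,0,0,0],[0,0,0,0,0,0],[0,0,-0.5,0,0,0],[0,0,-0.5,0,0,0],[0,0,0,0,0,0]]'
cat > m.py <<'E'
from h import *
tool(); im=arm.get_image("wrist"); W=cloud(im)
X,Y,Z=W[...,0],W[...,1],W[...,2]
m=(X>.645)&(X<.665)&(Y>-.01)&(Y<.09)&(Z>.02)&(Z<.032); print("plate top z",np.percentile(Z[m],[5,50,95]).round(4))
m=(X>.685)&(X<.72)&(Y>-.0)&(Y<.09)&(Z>.03)&(Z<.045); print("flap top z",np.percentile(Z[m],[5,50,95]).round(4))
P=W[(X>.57)&(X<.665)&(Y>-.03)&(Y<.1)&(Z>.022)&(Z<.031)]; print("plate vis",rect(P), "xmin",np.percentile(P[:,0],.5))
A=np.c_[P[:,:2],np.ones(len(P))]; print("slope",(np.linalg.lstsq(A,P[:,2],rcond=None)[0][:2]*57.3).round(2))
find("cover",im,W,.022,.033,n=1); find("flap",im,W,n=1)
E
python3 m.py
```

```text
clock: 15.83
position: [0.6262, 0.0372, 0.0335]
orientation: [2.196, 2.247, 0.001]
contact_force: [-0.6, -0.4, -1.6]
opening: 0.107
grasp_force: 50.0
clock: 16.25
position: [0.6251, 0.0371, 0.0324]
orientation: [-2.196, -2.247, 0.0]
contact_force: [-0.0, -0.5, -2.2]
opening: 0.109
grasp_force: 50.0
t 16.25 tcp [625.1  37.1  32.4] tooly 1.32 tilt [-0.02  0.  ] F [-0.05 -0.54 -2.17] T [-0.11  0.08  0.  ] op 10.0 g 50.0 q [-0.09  0.66 -0.01  1.75  0.01  0.73 -0.09]
plate top z [0.027 0.028 0.029]
flap top z [0.0351 0.036  0.037 ]
plate vis (array([624.8,  38.3]), array([ 82.1, 109.6]), 1.0) xmin 0.5840445446656837
slope [-0.04  0.12]
cover 0.8 [197.7, 157.3, 178.2, 185.5] z [0.027  0.0281 0.0579] top (array([628.5,  38.4]), array([ 88.8, 109.2]), 1.4)
flap 0.76 [367.4, 154.5, 133.6, 197.0] z [0.0351 0.0361 0.0386] top (array([698.8,  39.5]), array([ 75.9, 112.7]), 1.8)
```

```bash
python3 -m crank '[[0,0,-0.5,0,0,0],[0,0,-0.3,0,0,0],[0,0,0,0,0,0],[0,0,0,0,0,0],[0,0,0,0,0,0]]'
python3 -m crank '[[0,0,-0.3,0,0,0],[0,0,-0.2,0,0,0],[0,0,0,0,0,0],[0,0,0,0,0,0],[0,0,0,0,0,0]]'
```

```text
clock: 16.82
position: [0.6253, 0.0372, 0.0323]
orientation: [-2.196, -2.247, -0.0]
contact_force: [-3.3, -0.2, 5.0]
opening: 0.109
grasp_force: 50.0
clock: 17.23
position: [0.6253, 0.0371, 0.0323]
orientation: [-2.196, -2.247, -0.0]
contact_force: [-3.7, -0.7, 8.5]
opening: 0.102
grasp_force: 50.0
```

```bash
python3 -m crank '[[0,0,-0.2,0,0,0],[0,0,0,0,0,0],[0,0,0,0,0,0],[0,0,0,0,0,0],[0,0,0,0,0,0]]'
python3 -m crank '[[0,0,0,0,0,0],[0,0,0,0,0,0],[0,0,0,0,0,0],[0,0,0,0,0,0],[0,0,0,0,0,0]]'
python3 m.py; python3 - <<'E'
from h import *
im=arm.get_image("scene"); save(im,"s7.png",(200,150,220,130),3.5); W=cloud(im); find("relay",im,W,n=1)
E
```

```text
clock: 17.65
position: [0.6253, 0.0371, 0.0323]
orientation: [-2.196, -2.247, -0.0]
contact_force: [-4.8, -0.8, 10.3]
opening: 0.107
grasp_force: 50.0
clock: 18.07
position: [0.6253, 0.0371, 0.0323]
orientation: [-2.196, -2.247, -0.0]
contact_force: [-5.1, -0.9, 9.4]
opening: 0.105
grasp_force: 50.0
t 18.07 tcp [625.3  37.1  32.3] tooly 1.31 tilt [-0.  0.] F [-5.1  -0.87  9.45] T [-0.15  1.09  0.  ] op 9.7 g 50.0 q [-0.09  0.66 -0.01  1.75  0.01  0.73 -0.09]
plate top z [0.027 0.028 0.029]
flap top z [0.035 0.036 0.037]
plate vis (array([625.2,  38.2]), array([ 82. , 109.4]), 1.3) xmin 0.5842994322866675
slope [0.03 0.12]
cover 0.59 [198.0, 158.4, 180.4, 184.2] z [0.027  0.0281 0.0578] top (array([628.7,  38.3]), array([ 88.9, 109.4]), 1.4)
flap 0.8 [366.7, 155.1, 134.2, 198.0] z [0.035  0.0361 0.0386] top (array([698. ,  39.3]), array([ 77.4, 113.1]), 1.9)
relay 0.81 [326.0, 198.4, 19.1, 20.8] z [0.0113 0.0534 0.0709] top (array([639.7, -94.7]), array([30.2, 38.4]), 88.7)
```

View pics/s7.png

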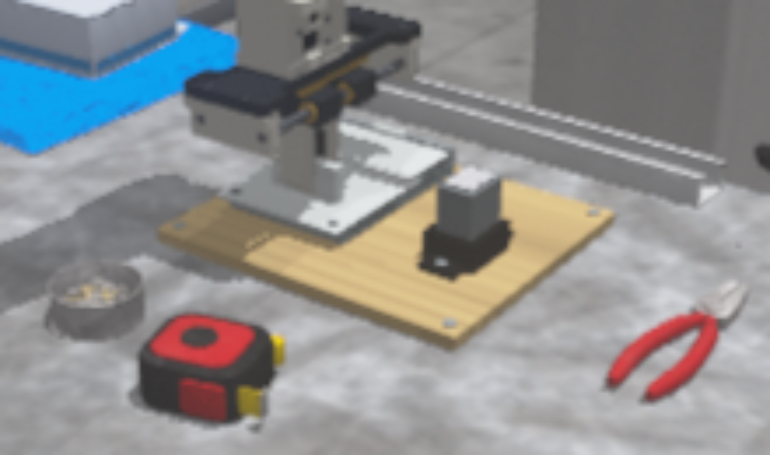

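The picture shows the relay home in its socket at (468,215), the plate flat with its edge under the flap at (350,180), and the bystanders untouched. The push is about 10 N, so I'll hand it in.

```bash
python3 -c "
from rig import arm
print(arm.finish_job())"
```

```text
the job is handed in; nothing more can be done
None
```

I plugged the relay fully home and let go of it. The cover plate lies flat and square with its edge about 25 mm under the unlifted flap, still gripped by the rib and pressed down with about 10 N, and the job was handed in at about 18 s.

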